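Load the curing turntable through its feed track

TASK

Load every small round printed plaque on the bench into the curing turntable: set each in the feed track, slide it in under the guard with the push block until it is fully home in an empty nest, and turn the turntable by its capstan so that the next empty nest clicks into place in front of the track. Finish with all the plaques on the turntable, an empty nest clicked in facing the track, and the push block standing back on its rubber mat lying along it; leave the other things on the bench alone.

Things in the scene. Friction and masses are not known exactly. Their poses are not given: they have to be found in the camera images.
- machine: Fixed bench-top curing machine: round turntable under a wire guard, fed by a straight grey track. Origin: on the turntable's axis at bench level, z up. The track runs along the machine's y from -420 mm (open outer end) to -128 mm, where it meets the turntable: push along +y. Around the turntable a fixed fence, inner radius 131 mm, 52 mm high, open only at the track.
- turntable (a joint): Angle of the turntable and its capstan in rad, positive anticlockwise seen from above; may turn many times. A sprung detent holds it at every multiple of pi/2 (about 0.3 N m to leave it); there a nest faces the track exactly. Between detents light friction holds it where it is left.
- table_axis (a point): On the turntable's axis at its top face, 30 mm above the bench, turning with it (at joint 0 its axes are the machine's). Turntable 250 mm across; four nests at 0, 90, 180, 270 degrees, each a radial alley 70 mm wide between grey blocks 18 mm high, open outward, ending at a hub of radius 45 mm: a plaque fully home has its centre 76 mm from the axis.
- capstan (a point): On the turntable's axis 102 mm above the bench, turning with it: a four-armed capstan above the guard that turns the table. Upright black handles (round, 18 mm across, from 102 to 155 mm above the bench) stand 65 mm from the axis at 45, 135, 225, 315 degrees in this frame, on arms 12 mm thick centred 102 mm above the bench.
- guard_front (a point): Middle of the guard's front edge, above the track, 78 mm above the bench, at y = -150 mm of the machine. The guard is a grille of 6 mm bars 26 mm apart, 74 to 82 mm above the bench, over x = -151 to 151 mm and y = -150 to 145 mm of the machine: nothing can be laid in the nests from above, a plaque must slide in underneath along the track.
- load_spot (a point): Point on the track floor, 31 mm above the bench, midway between its walls and 75 mm outside the guard: a good place to set a plaque down. Axes as the machine's. The track is 70 mm wide inside; its walls are 8 mm thick and their tops 51 mm above the bench.
- track_end (a point): Point on the track floor at its open outer end, midway between the walls. Axes as the machine's.
- rest_mat: Fixed black rubber mat, 170 x 90 x 4 mm, the push block's resting place. Origin: centre of its underside, its x axis along the long side.
- push_block: Loose wooden push block: flat sole 120 x 50 x 14 mm with an upright handle. Origin: centre of the sole's underside; x along the sole towards its pushing end (60 mm ahead), z up. The handle is 24 mm (along x) by 30 mm (along y), its centre at x = -30 mm, its top 80 mm above the underside. 130 g. It fits between the track's walls and its sole goes under the guard, its handle does not.
- plaque_1: Loose round wooden plaque, 62 mm across and 28 mm thick, dark edge, printed face up. Origin: centre of the underside, z up. All plaques are alike. None if this one is absent today.
- plaque_2: Loose round wooden plaque, 62 mm across and 28 mm thick, dark edge, printed face up. Origin: centre of the underside, z up. All plaques are alike. None if this one is absent today.
- plaque_3: Loose round wooden plaque, 62 mm across and 28 mm thick, dark edge, printed face up. Origin: centre of the underside, z up. All plaques are alike. None if this one is absent today.
- sanding_block: Bystander, leave alone: cork-soled wooden sanding block 68 x 36 x 32 mm, origin centre of underside.
- brush: Bystander, leave alone: paint brush 180 mm long, lying.
- tape_roll: Bystander, leave alone: roll of masking tape 100 mm across, 36 mm high, origin centre of underside.
- mallet: Bystander, leave alone: hammer 260 mm long, lying.
- glue_jar: Bystander, leave alone: white jar 68 mm across, 90 mm high, origin centre of underside.
- square_blank: Bystander, leave alone: square wooden blank 100 x 100 x 25 mm, origin centre of underside.
- large_blank: Bystander, leave alone: plain unprinted wooden disc 100 mm across, 28 mm thick, origin centre of underside.
Not all that is in view belongs to the job. Leave any blue look-alike of the plaque_2 alone. Leave any orange look-alike of the plaque_1 alone.

How it is judged (in metres and radians):
On the way, in this order (a step that is already met when the one before it is completed fails the run):
1. the push block is in the feed track with its pushing end brought up to the guard (y of push_block in the frame of machine between -0.22 and -0.1 m and x of push_block in the frame of machine between -0.02 and 0.02 m and height (world z) of push_block below 0.045 m), for 0.05 s.
2. a first plaque is in the turntable (((horizontal distance between plaque_1 and table_axis below 0.102 m and z of plaque_1 in the frame of machine between 0.024 and 0.04 m and angle between plaque_1's own z axis and vertical below 0.15 rad) or (horizontal distance between plaque_2 and table_axis below 0.102 m and z of plaque_2 in the frame of machine between 0.024 and 0.04 m and angle between plaque_2's own z axis and vertical below 0.15 rad) or (horizontal distance between plaque_3 and table_axis below 0.102 m and z of plaque_3 in the frame of machine between 0.024 and 0.04 m and angle between plaque_3's own z axis and vertical below 0.15 rad))), for 0.2 s.
3. all plaques are in the turntable, with an empty nest clicked in facing the track (horizontal distance between each of plaque_1, plaque_2, plaque_3 and table_axis below 0.102 m and z of plaque_1 in the frame of machine between 0.024 and 0.04 m and angle between each of plaque_1, plaque_2, plaque_3's own z axis and vertical below 0.15 rad and y of each of plaque_1, plaque_2, plaque_3 in the frame of machine above -0.045 m and z of plaque_2 in the frame of machine between 0.024 and 0.04 m and z of plaque_3 in the frame of machine between 0.024 and 0.04 m and (angle between the x axis of table_axis and the x axis of machine, either way round below 0.07 rad or angle between the x axis of table_axis and the y axis of machine, either way round below 0.07 rad)), for 0.2 s.
At the end, for the whole second after the job is handed in: All plaques present flat on the turntable (centres within 102 mm of its axis), none in the nest facing the track; turntable still, within 0.07 rad of a detent; push block upright at rest on its mat, within 45 mm of its centre and 0.35 rad of its long direction (all of step 3 and horizontal distance between push_block and rest_mat below 0.045 m and angle between the x axis of push_block and the x axis of rest_mat, either way round below 0.35 rad and angle between push_block's own z axis and vertical below 0.1 rad and height (world z) of push_block below 0.012 m and linear speed of push_block below 0.02 m/s and velocity of joint turntable between -0.05 and 0.05 rad/s); the robot touches nothing.
It fails at once if a bystander is shoved more than 50 mm (distance of any of sanding_block, brush, tape_roll, mallet, glue_jar, square_blank, large_blank from where it was at the start of the episode above 0.05 m).
Of plaque_1, plaque_2, plaque_3 only 2 to 3 are there at a start; the rules pass over those that are not, and their reading is None.
At some moment in a run one of plaque_1, plaque_2, plaque_3 may be knocked a few centimetres aside while the robot is not near it.
Once in a run the grip may slacken for a moment while it holds something.
It also fails if it takes over 210 s, if anything falls off the work surface, if the arm or the gripper's body presses on something with over 40 N, if the wrist force passes 120 N, or if a joint passes its speed limit or range.

ROBOT

A 6-joint arm with a two-finger parallel gripper is mounted at the origin on the work surface. World frame = base frame: x ahead of the robot, y to its left, z up, the work surface at z = 0. Lengths are in m, angles in degrees, forces in N, time in s.
With the tool pointing down it reaches from about 0.275 to 0.85 m from the base axis. Payload 5.2 kg.
Tool frame: the origin (TCP) lies midway between the tips of the shut fingers; the grasp point (between the pads) lies r.grip_point_offset behind it (r.grip_point_offset is the distance from the TCP to the grasp point, in m); z points along the fingers, y is the line along which they close (so a half turn about z gives the same grasp; the last joint's range is limited). The gripper opens to 85 mm and grips with 20 to 120 N. Pads are 22 mm wide; open, the fingers measure 114 mm over their backs; the gripper's body (76 mm by 85 mm) begins 54 mm behind the grasp point. The pads swing forward as they close: fully open they stand 13 mm farther back than shut.
Start: joints at [57.651, 14.817, 87.949, -0, 77.235, -11.62], TCP at [0.195, 0.514, 0.231] pointing down, gripper open.
Joint ranges: [-179.93, 179.93], [-52.35, 119.4], [10.71, 147.94], [-69.91, 249.91], [12.55, 155.21], [-178.61, 178.61]. Speed limits (degrees/s): [147.25, 147.25, 180, 180, 180, 180].

INTERFACE

Orientations are given as [roll, pitch, yaw] about the fixed x, y, z axes, in that order (R = Rz(yaw) Ry(pitch) Rx(roll)).
In Python, from rig import r, cams gives the robot as it stands. The module is installed in compiled form; this text tells all that it offers.
- The arm moves only by the tool arm_command, never from a script. Its argument "rows" is a list of rows, each a list of 2 entries, a list of its own where there are three numbers: the shift along the tool's x, y, z in units of 25 mm (1.0 is 25 mm), then the turn about the tool's z in rad. In form: [[[tx, ty, tz], yaw], ...]. A call has 1 to 12 rows; each row is the pose to reach, as a shift and turn from the pose commanded when the call began, along the tool's axes at that moment; what a row does not reach only later rows make up. A row lasts 1/8 s, in which the tool goes at most 62.5 mm and 10.7 degrees, less where a joint would pass 70% of its speed; a pose out of reach is approached as far as the arm can. A call with a gripper value outside its range is refused whole. "hand" is the opening, from 0 (shut) to 1 (fully open), set as the call begins (left out, the last holds). The fingers move at their own pace and stop on an object; the grip force is fixed at half the most. Time passes only in rows, so rows that repeat a pose let the fingers close. It gives the time, the measured TCP pose, the force, the opening and the grip force at its end, in the units of the state.
- r.state(): the state, without advancing time (a new reading comes with each control period).
- cams.camera(name): name is "scene" or "side" or "wrist"; returns (picture, depth): 400x640x3 uint8, red, green, blue; 400x640 float32, m along the optical axis (not along the pixel's ray), 0 where there is no reading.
- cams.camera_params(name): a dict with "fovy" (degrees; the focal length in pixels is half the picture's height over the tangent of half this angle, whatever the lens; pixels are square), "cx", "cy" (the principal point, pixels), "R" (3x3) and "t" (3): a world point X has camera coordinates R X + t; the wrist camera has in their place "T_tool_cam" (4x4, takes a point from camera to tool coordinates, whose origin is the TCP and whose axes are the flange's). Camera axes: x right, y down, z forward; pixel columns grow to the right and rows downward; lengths in m; the calibration is good to about 2 mm. A picture is of the moment at which its call begins: read the wrist's pose just before it. camera_params takes no time and is no camera call.
- r.job_done(): hands the job in; it is judged then, once.
Trained networks look in the newest picture that a camera, given by its name, has taken for a name from the list of things; names that differ only in an ending like _2 or _b are one class to them, and where a whole thing is asked for, a point or a joint stands for the part that bears it (a point fixed in the world has none). Each returns a list of dicts, best first, with "score" (0 to 1); they miss things now and then, are a little off and sometimes report something else, mostly with a low value. They report only what shows in the picture. A call takes as long as a camera call. They do not tell look-alikes from the thing itself.
- cams.outline_of(camera, query): "region" (400x640 bool, what is visible of it) and "centre" ([column, row] in pixels, amid what is visible of it).
- cams.spot_point(camera, query): "centre" ([column, row] in pixels: a listed point, or the origin of a listed thing).
The state is a dict: "clock": time; "q": joint angles; "qvel": joint speeds; "tau": joint torques, N m; "eef_pos": TCP position; "ee_rot": TCP orientation; "force": force on the tool from outside, world axes, zero at the start; "ft_torque": the same for the moment, N m; "gripper_width": opening from 0.0 (shut) to 1.0 (fully open); "grasp_force": force on a finger pad.
Only numpy, scipy, OpenCV 4.12 (cv2) and the standard library are available. Lean on these libraries where they do the work, as an engineer would, in place of code of your own. Each camera call takes 0.05 s, during which the arm holds its last target. There are 200 camera calls.

## Working session

There is one attempt and no reset: what is moved stays moved. The work goes in short steps, Python scripts to look and compute and a tool call to move; the robot and the scene stay as the last step left them, time stands still between calls to the robot, and variables do not carry over. Pictures are saved under pics/ and viewed, at most 14 in all, crops included, and the job is handed in when it is done.

Besides the shell and the picture viewer there is one more tool, called after ">>>" as a command line: name --argument value ..., lists and objects as JSON in quotes. arm_command: Moves the arm, as the interface text tells. Its arguments: {"type":"object","properties":{"rows":{"type":"array"},"hand":{"type":"number"}},"required":["rows"]}

```bash
mkdir -p pics
cat > h.py <<'E'
from rig import r, cams
import numpy as np, cv2
from scipy.spatial.transform import Rotation as Ro
def snap(n,f=None,crop=None,scale=1):
    s=r.state(); im,d=cams.camera(n)
    if f:
        o=im if crop is None else im[crop[1]:crop[3],crop[0]:crop[2]]
        o=cv2.resize(o,None,fx=scale,fy=scale,interpolation=cv2.INTER_CUBIC)
        cv2.imwrite('pics/'+f,o[...,::-1])
    return s,im,d
def ray(n,s,uv):
    p=cams.camera_params(n); f=200/np.tan(np.radians(p['fovy'])/2)
    uv=np.atleast_2d(uv).astype(float)
    dc=np.c_[(uv[:,0]-p['cx'])/f,(uv[:,1]-p['cy'])/f,np.ones(len(uv))]
    if 'R' in p: R=np.array(p['R']).T; o=-R@np.array(p['t'])
    else:
        T=np.array(p['T_tool_cam']); Rt=Ro.from_euler('xyz',s['ee_rot'],degrees=True).as_matrix()
        R=Rt@T[:3,:3]; o=Rt@T[:3,3]+np.array(s['eef_pos'])
    return o,dc@R.T
def atz(n,s,uv,z):
    o,d=ray(n,s,uv); return o+d*((z-o[2])/d[:,2])[:,None]
def cloud(n,s,dep,mask):
    v,u=np.nonzero(mask&(dep>0)); o,d=ray(n,s,np.c_[u,v]); return o+d*dep[v,u][:,None]
E
python3 - <<'E'
from h import *
np.set_printoptions(precision=3,suppress=True)
s=r.state();print(s,r.grip_point_offset)
for n in ['scene','side','wrist']:
    s,im,d=snap(n,n+'0.png')
    p=cams.camera_params(n);print(n,p)
    if n=='wrist':continue
    for q in ['machine','rest_mat','push_block','plaque_1','large_blank','tape_roll','glue_jar','mallet','brush','sanding_block','square_blank']:
        for o in cams.outline_of(n,q)[:5]:
            if o['score']<.3: continue
            c=cloud(n,s,d,o['region']); print(q,round(o['score'],2),np.round(o['centre']),np.median(c,0) if len(c) else None, np.percentile(c[:,2],95) if len(c) else None)
    for q in ['table_axis','capstan','guard_front','load_spot','track_end']:
        zz=dict(table_axis=.03,capstan=.102,guard_front=.078,load_spot=.031,track_end=.031)[q]
        for o in cams.spot_point(n,q)[:1]: print(q,round(o['score'],2),np.round(o['centre'],1),atz(n,s,o['centre'],zz)[0])
E
```

```text
{'clock': 0.0, 'q': array([ 57.651,  14.861,  88.012,  -0.001,  77.238, -11.619]), 'qvel': array([-0.02 , -0.041, -0.101, -0.141,  0.068, -0.072]), 'tau': array([ -0.002, -44.603, -29.057,  -0.001,   0.012,   0.   ]), 'eef_pos': array([0.194, 0.514, 0.23 ]), 'ee_rot': array([-179.891,   -0.022,  159.27 ]), 'force': array([-0.079,  0.609, -0.156]), 'ft_torque': array([ 0.045,  0.028, -0.024]), 'grasp_force': 0.0, 'gripper_width': 1.0006896928943285} 0.0187
scene {'fovy': 46.12736038664693, 'cx': 317.6558052284074, 'cy': 202.61387091052103, 'R': array([[ 0.563,  0.826,  0.002],
       [ 0.623, -0.423, -0.658],
       [-0.543,  0.372, -0.753]]), 't': array([-0.227, -0.331,  1.707])}
machine 0.81 [387. 172.] [0.533 0.164 0.036] 0.10313025190520303
rest_mat 0.92 [338. 264.] [ 0.705 -0.146  0.004] 0.007470999066744117
push_block 0.94 [337. 250.] [ 0.681 -0.134  0.018] 0.08256087911014875
push_block 0.43 [189. 248.] [ 0.44  -0.447  0.018] 0.022189378346017762
plaque_1 0.77 [225. 254.] [ 0.521 -0.378  0.028] 0.030973457248433523
plaque_1 0.76 [235. 216.] [ 0.41  -0.289  0.027] 0.031794123321
[... 2463 characters left out ...]
 0.020886501235238497
sanding_block 0.75 [326. 261.] [ 0.513 -0.293  0.03 ] 0.03339712481856402
sanding_block 0.48 [274. 144.] [0.504 0.213 0.049] 0.1437665062213692
square_blank 0.63 [378. 171.] [0.781 0.01  0.024] 0.026980608780046943
table_axis 0.88 [275.2 148.8] [0.502 0.233 0.03 ]
capstan 0.74 [274.3 131. ] [0.503 0.228 0.102]
guard_front 0.96 [286.3 160.7] [0.509 0.082 0.078]
track_end 0.75 [312.1 232.2] [ 0.513 -0.19   0.031]
wrist {'fovy': 58.3195000048439, 'cx': 321.9227803510951, 'cy': 202.43267495621097, 'T_tool_cam': array([[ 0.001, -0.947, -0.322,  0.084],
       [ 1.   ,  0.   ,  0.001, -0.   ],
       [-0.001, -0.322,  0.947, -0.143],
       [ 0.   ,  0.   ,  0.   ,  1.   ]])}
```

View pictures.

View pics/scene0.png

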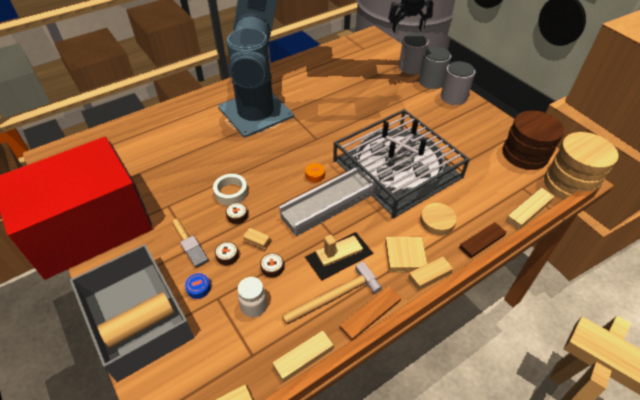

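View pics/side0.png

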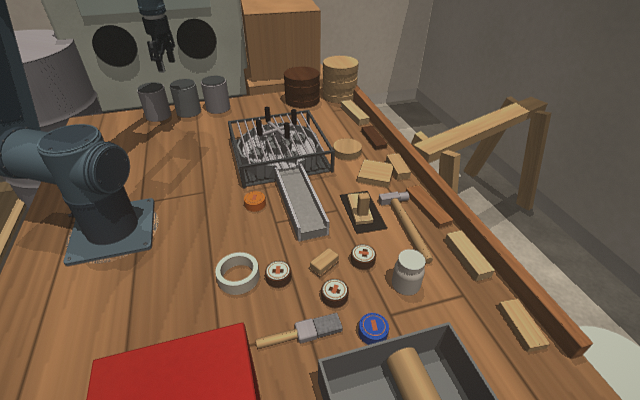

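The scene picture shows three white printed plaques with dark edges at (236,212), (227,252) and (272,265). The orange disc at (315,171) and the blue one at (198,286) are look-alikes, so I'll leave them. The push block is on its black mat at (338,252), and the machine is at (400,160). The side view agrees. Next I'll survey with the wrist camera.

>>> arm_command --rows '[[[0, 0, -3], 0], [[-13.3, -8.4, -6.8], -0.362], [[-13.3, -8.4, -6.8], -0.362], [[-13.3, -8.4, -6.8], -0.362], [[-13.3, -8.4, -6.8], -0.362], [[-13.3, -8.4, -6.8], -0.362], [[-13.3, -8.4, -6.8], -0.362], [[-13.3, -8.4, -6.8], -0.362], [[-13.3, -8.4, -6.8], -0.362], [[-13.3, -8.4, -6.8], -0.362], [[-13.3, -8.4, -6.8], -0.362]]' --hand 1

```text
clock: 3.12
eef_pos: [0.4304, 0.2012, 0.4011]
ee_rot: [180.0, -0.0, -179.9]
force: [0.6, -0.5, -0.5]
gripper_width: 0.999
grasp_force: 0.0
```

```bash
cat > m.py <<'E'
from h import *
np.set_printoptions(precision=4,suppress=True)
ZZ=dict(table_axis=.03,capstan=.102,guard_front=.078,load_spot=.031,track_end=.031,push_block=0.0,rest_mat=0.0,plaque_1=0.0)
def spots(n,s,qs,th=.3):
    for q in qs:
        for o in cams.spot_point(n,q)[:6]:
            if o['score']>th: print(q,round(o['score'],2),np.round(o['centre'],1),atz(n,s,o['centre'],ZZ[q])[0][:2])
def discs(n,s,d):
    for o in cams.outline_of(n,'plaque_1')[:7]:
        if o['score']<.3: continue
        c=cloud(n,s,d,o['region'])
        t=c[abs(c[:,2]-np.percentile(c[:,2],80))<.004]
        (x,y),rr=cv2.minEnclosingCircle(t[:,:2].astype(np.float32))
        print('plaque',round(o['score'],2),np.round(o['centre']),'top c',np.round([x,y],4),np.round(rr,4),np.median(t,0))
E
python3 - <<'E'
from m import *
s,im,d=snap('wrist','w1.png')
print(s['eef_pos'],s['ee_rot'])
spots('wrist',s,['table_axis','capstan','guard_front','load_spot','track_end','push_block','rest_mat'])
E
```

```text
[0.4304 0.2012 0.4011] [ 179.9892   -0.0394 -179.8896]
table_axis 0.97 [343.9 198.5] [0.5144 0.2353]
capstan 0.96 [350. 215.] [0.5137 0.2391]
load_spot 0.92 [194.9 198.1] [0.5139 0.0112]
load_spot 0.64 [314.1 316.4] [0.7242 0.1895]
load_spot 0.33 [ 20.  192.7] [ 0.506  -0.2492]
track_end 0.93 [ 66.5 198.1] [ 0.5143 -0.1817]
track_end 0.46 [ 17.  192.5] [ 0.5057 -0.2536]
push_block 0.72 [137.4 281.6] [ 0.6762 -0.1167]
push_block 0.54 [ 25.4 248.9] [ 0.6141 -0.2938]
rest_mat 0.56 [137.5 282.5] [ 0.678  -0.1168]
```

View pics/w1.png

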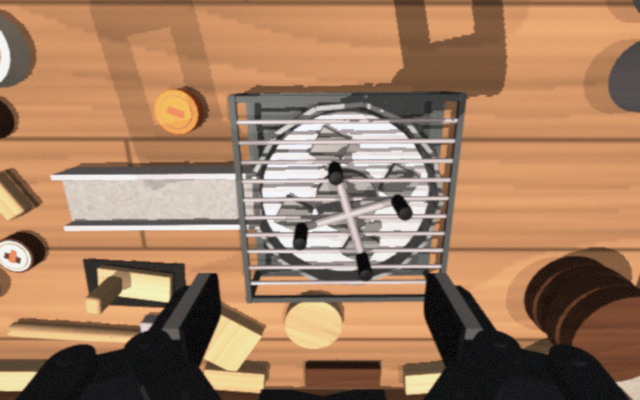

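```bash
cat >> m.py <<'E'
def handles(n,s,d):
    c=cloud(n,s,d,np.ones_like(d,bool)); c=c[(np.hypot(c[:,0]-.514,c[:,1]-.237)<.095)&(c[:,2]>.145)&(c[:,2]<.17)]
    _,_,cen=cv2.kmeans(c[:,:2].astype(np.float32),4,None,(3,50,1e-6),10,cv2.KMEANS_PP_CENTERS)
    a=cen.mean(0); v=cen-a; ang=np.degrees(np.arctan2(v[:,1],v[:,0]))
    th=np.degrees(np.angle(np.exp(4j*np.radians(ang-45)).mean()))/4
    print('handles',cen.tolist(),'axis',a,'rad',np.hypot(*v.T),'joint mod90',th,'zmax',c[:,2].max(),len(c))
def block(n,s,d,zlo=.010,zhi=.024,ztop=(.07,.09),box=(.58,.80,-.26,.0)):
    c=cloud(n,s,d,np.ones_like(d,bool)); c=c[(c[:,0]>box[0])&(c[:,0]<box[1])&(c[:,1]>box[2])&(c[:,1]<box[3])]
    h=c[(c[:,2]>ztop[0])&(c[:,2]<ztop[1])]
    print('handle top',np.median(h,0),cv2.minAreaRect(h[:,:2].astype(np.float32)))
    hc=np.median(h,0)[:2]
    k=c[(c[:,2]>zlo)&(c[:,2]<zhi)&(np.hypot(*(c[:,:2]-hc).T)<.115)]
    print('sole',cv2.minAreaRect(k[:,:2].astype(np.float32)),k.mean(0))
E
python3 - <<'E'
from m import *
s,im,d=snap('wrist')
handles('wrist',s,d)
block('wrist',s,d)
E
```

```text
handles [[0.4483605623245239, 0.21658241748809814], [0.5712956786155701, 0.25513267517089844], [0.49046745896339417, 0.2971491813659668], [0.5290334820747375, 0.17455366253852844]] axis [0.5098 0.2359] rad [0.0644 0.0645 0.0643 0.0643] joint mod90 -27.5635 zmax 0.1573240374312263 780
handle top [ 0.6647 -0.14    0.0817] ((0.6682915091514587, -0.14361974596977234), (0.023586682975292206, 0.02993338368833065), 83.63137817382812)
sole ((0.712506115436554, -0.12469244003295898), (0.12347614765167236, 0.1432429701089859), 76.59782409667969) [ 0.6896 -0.1145  0.0172]
```

The wrist picture shows the capstan at (350,213) with arms that aren't diagonal, so the table sits about 27.6° short of a detent. The track runs from (66,198) to (240,198), and the push block is on its mat at (137,282). First I'll click the table in with +27.6°.

>>> arm_command --rows '[[[-3.95, -1.09, 6], 1.271], [[-3.95, -1.09, 7], 1.271], [[-3.95, -1.09, 7], 1.271], [[-3.95, -1.09, 7], 1.271], [[-3.95, -1.09, 7], 1.271], [[-3.95, -1.09, 7], 1.271], [[-3.95, -1.09, 7], 1.271], [[-3.95, -1.09, 7], 1.271], [[-3.95, -1.09, 7], 1.271]]' --hand 0.6

```text
clock: 4.7
eef_pos: [0.5301, 0.1731, 0.2263]
ee_rot: [180.0, 0.0, 107.4]
force: [0.5, -0.3, 0.7]
gripper_width: 0.601
grasp_force: 0.0
```

Run:
```python
from m import *
s,im,d=snap('wrist','w2.png')
print(s['eef_pos'],s['ee_rot'])
c=cloud('wrist',s,d,np.ones_like(d,bool)); c=c[(np.hypot(c[:,0]-.51,c[:,1]-.236)<.085)&(c[:,2]>.15)&(c[:,2]<.165)]
l=[]
for p in c[:,:2]:
    for g in l:
        if np.hypot(*(g[0]-p))<.03: g.append(p);break
    else: l.append([p])
print([(np.mean(g,0),len(g)) for g in l])
for o in cams.spot_point('wrist','capstan')[:2]: print(o['score'],o['centre'],atz('wrist',s,o['centre'],.102))
```

```text
[0.5301 0.1731 0.2263] [179.9993   0.0001 107.3502]
[(array([0.4945, 0.2911]), 109), (array([0.4506, 0.2175]), 743), (array([0.5727, 0.2558]), 754), (array([0.5309, 0.1755]), 568)]
0.62 [326.5, 104.4] [[0.5121 0.238  0.102 ]]
0.39 [515.8, 211.9] [[0.6804 0.2044 0.102 ]]
```

View pics/w2.png

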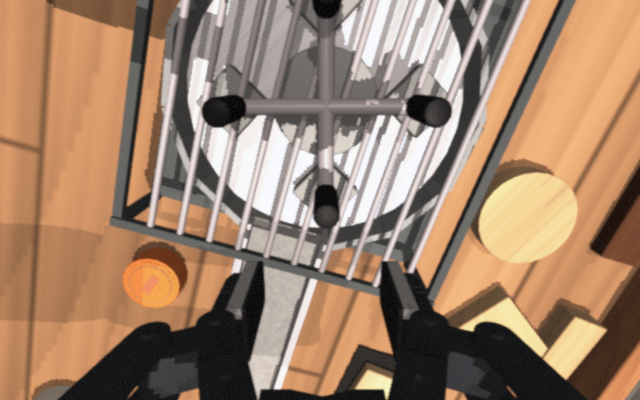

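The capstan arms cross at (326,105), the nests look empty and the near handle is at (326,205). Now I'll lower over it and turn.

>>> arm_command --rows '[[[0.08, 0, 2.2], 0], [[0.08, 0, 4.3], 0], [[0.08, 0, 4.3], 0], [[0.08, 0, 4.3], 0]]'

```text
clock: 5.3
eef_pos: [0.5307, 0.1752, 0.1206]
ee_rot: [179.9, 0.0, 107.2]
force: [0.7, 0.7, 0.7]
gripper_width: 0.596
grasp_force: 0.0
```

>>> arm_command --rows '[[[0, 0, 0], 0], [[0, 0, 0], 0], [[0, 0, 0], 0], [[0.01, 0.23, 0], -0.087], [[0.04, 0.45, 0], -0.175], [[0.09, 0.67, 0], -0.262], [[0.157, 0.89, 0], -0.349], [[0.25, 1.1, 0], -0.436], [[0.32, 1.25, 0], -0.5], [[0.32, 1.25, 0], -0.5], [[0.32, 1.25, 0], -0.5]]' --hand 0.24

```text
clock: 6.68
eef_pos: [0.5569, 0.1917, 0.119]
ee_rot: [180.0, 0.0, 135.8]
force: [-0.5, -0.4, 0.1]
gripper_width: 0.239
grasp_force: 0.7
```

>>> arm_command --rows '[[[0, 0, 0], 0], [[0, 0, 0], 0], [[0, 0, -3], 0], [[0, 0, -5], 0], [[0, 0, -7], 0], [[0, 0, -7], 0], [[0, 0, -7], 0]]' --hand 0.6

```text
clock: 7.55
eef_pos: [0.5566, 0.1919, 0.2932]
ee_rot: [-180.0, -0.0, 135.8]
force: [-1.0, -0.0, 0.1]
gripper_width: 0.601
grasp_force: 0.0
```

Run:
```python
from m import *
s,im,d=snap('wrist')
print(s['eef_pos'],s['ee_rot'],s['force'])
handles('wrist',s,d)
```

```text
[0.5566 0.1919 0.2932] [-179.9732   -0.0308  135.8372] [-0.9708 -0.0141  0.0957]
handles [[0.4673011302947998, 0.2828359007835388], [0.4650297164916992, 0.19252872467041016], [0.5576401352882385, 0.28058186173439026], [0.5554107427597046, 0.19013819098472595]] axis [0.5113 0.2365] rad [0.0639 0.0639 0.0639 0.064 ] joint mod90 -1.4493002 zmax 0.15709953170364716 1875
```

>>> arm_command --rows '[[[-4.5, -11.9, -4.3], -0.771], [[-4.5, -11.9, -4.3], -0.771], [[-4.5, -11.9, -4.3], -0.771], [[-4.5, -11.9, -4.3], -0.771], [[-4.5, -11.9, -4.3], -0.771], [[-4.5, -11.9, -4.3], -0.771], [[-4.5, -11.9, -4.3], -0.771], [[-4.5, -11.9, -4.3], -0.771], [[-4.5, -11.9, -4.3], -0.771]]'

```text
clock: 8.72
eef_pos: [0.4305, -0.0988, 0.4002]
ee_rot: [179.9, -0.1, -179.9]
force: [-0.3, 0.5, -0.1]
gripper_width: 0.602
grasp_force: 0.0
```

```bash
cat >> m.py <<'E'
def track(n,s,d):
    c=cloud(n,s,d,np.ones_like(d,bool))
    c=c[(c[:,1]>-.17)&(c[:,1]<.07)&(abs(c[:,0]-.51)<.06)]
    w=c[abs(c[:,2]-.051)<.004]
    f=c[(abs(c[:,2]-.031)<.004)]
    for nm,k in (('lo',w[w[:,0]<.51]),('hi',w[w[:,0]>.51]),('floor',f)):
        if len(k)<20: print(nm,len(k)); continue
        print(nm,len(k),'x= %.4f + %.4f*y'%tuple(np.polyfit(k[:,1],k[:,0],1)[::-1]),'ymin',c[:,1].min(),'zmed',np.median(k[:,2]))
E
python3 - <<'E'
from m import *
s,im,d=snap('wrist','w3.png')
print(s['eef_pos'],s['ee_rot'],s['force'])
track('wrist',s,d); block('wrist',s,d)
discs('wrist',s,d)
spots('wrist',s,['track_end','load_spot','guard_front','push_block','rest_mat'])
E
```

```text
[ 0.4305 -0.0988  0.4002] [ 179.9182   -0.1053 -179.8961] [-0.3028  0.5054 -0.0651]
lo 1016 x= 0.4744 + -0.0110*y ymin -0.16998387382786007 zmed 0.050851881464787085
hi 918 x= 0.5522 + -0.0111*y ymin -0.16998387382786007 zmed 0.050667724730988434
floor 6852 x= 0.5153 + -0.0105*y ymin -0.16998387382786007 zmed 0.030993918156961064
handle top [ 0.6632 -0.144   0.0826] ((0.6671949625015259, -0.14461900293827057), (0.02384689450263977, 0.02947220951318741), 81.28424072265625)
sole ((0.7118891477584839, -0.12559345364570618), (0.12369375675916672, 0.14454203844070435), 74.8870620727539) [ 0.6913 -0.1185  0.0176]
plaque 0.85 [ 78. 224.] top c [ 0.5593 -0.4827] 0.032 [ 0.5577 -0.4815  0.0282]
plaque 0.75 [145. 194.] top c [ 0.5095 -0.375 ] 0.0314 [ 0.5089 -0.3736  0.0283]
plaque 0.73 [389. 111.] top c [ 0.3878 -0.004 ] 0.0309 [ 0.387  -0.0042  0.029 ]
plaque 0.7 [191. 118.] top c [ 0.3984 -0.2855] 0.0309 [ 0.3972 -0.2847  0.0287]
plaque 0.67 [200. 256.] top c [ 0.6123 -0.2923] 0.0312 [ 0.6108 -0.2913  0.0284]
track_end 0.9 [262.7 197.4] [ 0.5118 -0.1863]
load_spot 0.85 [396.3 198.6] [0.5134 0.0144]
load_spot 0.67 [454.3 208.6] [0.5292 0.1036]
guard_front 0.41 [254.5 329.4] [ 0.7123 -0.2019]
push_block 0.94 [312.2 281.9] [ 0.6752 -0.1137]
rest_mat 0.37 [392.2 334. ] [0.7837 0.0317]
```

View pics/w3.png

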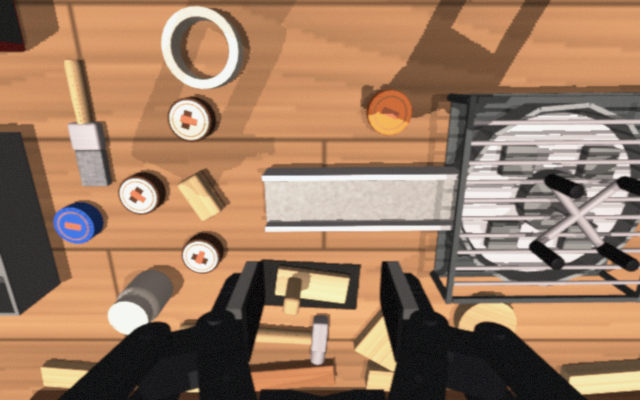

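Candidates in this view:
- Plaques: (190,119), (141,194) and (202,254). These have white printed faces and dark edges, so they fit.
- Look-alikes: orange at (389,112) and blue at (78,223). Both stay.

The table looks square to the track. Next I'll confirm with a close look above the plaque at (202,254).

>>> arm_command --rows '[[[-7.26, -7.73, 9.6], 0], [[-7.26, -7.73, 9.6], 0], [[-7.26, -7.73, 9.6], 0], [[-7.26, -7.73, 9.6], 0], [[-7.26, -7.73, 9.6], 0], [[-7.26, -7.73, 9.6], 0], [[-7.26, -7.73, 9.6], 0], [[-7.26, -7.73, 9.6], 0]]' --hand 0.95

```text
clock: 10.07
eef_pos: [0.6119, -0.2928, 0.1615]
ee_rot: [180.0, -0.0, -180.0]
force: [0.2, 0.6, 0.8]
gripper_width: 0.946
grasp_force: 0.0
```

```bash
cat >> m.py <<'E'
def rel(s,xy):
    e=np.array(s['eef_pos']);y=np.radians(s['ee_rot'][2]);D=np.r_[xy,0][:2]-e[:2]
    print('to',np.round(xy,4),'tool shift units',[round(float(v),2) for v in (D@[np.cos(y),np.sin(y)]/.025,D@[np.sin(y),-np.cos(y)]/.025)],'z',e[2])
E
python3 - <<'E'
from m import *
s,im,d=snap('wrist','w4.png')
print(s['eef_pos'],s['ee_rot'])
discs('wrist',s,d)
E
```

```text
[ 0.6119 -0.2928  0.1615] [ 179.9815   -0.0094 -179.9849]
plaque 0.95 [ 75. 125.] top c [ 0.5593 -0.4834] 0.0317 [ 0.5582 -0.4817  0.0287]
plaque 0.81 [321. 191.] top c [ 0.6124 -0.2927] 0.0309 [ 0.6107 -0.2924  0.0289]
plaque 0.55 [212.  55.] top c [ 0.5106 -0.3752] 0.0311 [ 0.5093 -0.3744  0.0289]
```

View pics/w4.png

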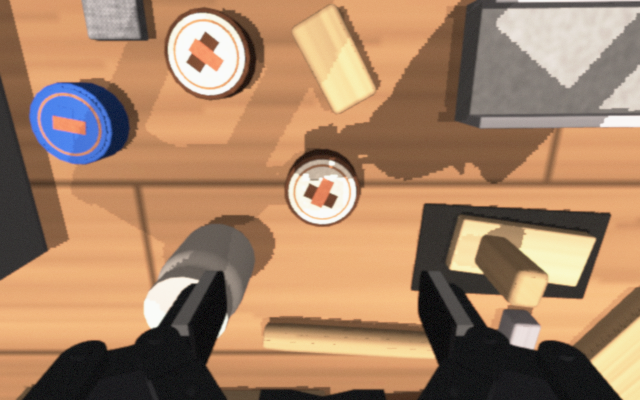

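The crop confirms it: plaque at (322,188) with a printed white face and dark rim, glue jar clear at (205,265) and the blue look-alike at (75,120). Now I'll grasp it.

>>> arm_command --rows '[[[-0.02, 0, 2.4], 0], [[-0.02, 0, 4.5], 0], [[-0.02, 0, 6.25], 0], [[-0.02, 0, 6.25], 0], [[-0.02, 0, 6.25], 0]]'

```text
clock: 10.8
eef_pos: [0.6139, -0.2938, 0.0081]
ee_rot: [-179.9, 0.2, -180.0]
force: [-0.7, -1.3, 0.7]
gripper_width: 0.95
grasp_force: 0.0
```

>>> arm_command --rows '[[[0, 0, 0], 0], [[0, 0, 0], 0], [[0, 0, 0], 0], [[0, 0, 0], 0], [[0, 0, -2], 0], [[0, 0, -4], 0], [[0, 0, -6], 0], [[0, 0, -6], 0]]' --hand 0.5

```text
clock: 11.8
eef_pos: [0.6155, -0.2952, 0.163]
ee_rot: [-179.6, 0.6, -180.0]
force: [0.9, -0.2, -0.4]
gripper_width: 0.702
grasp_force: 64.9
```

>>> arm_command --rows '[[[0.8, 2.45, -0.5], 0], [[1.6, 4.9, -0.5], 0], [[2.4, 7.3, -0.5], 0], [[3.2, 9.7, 0], 0], [[3.96, 12.17, 1], 0], [[3.96, 12.17, 1.5], 0], [[3.96, 12.17, 1.5], 0], [[3.96, 12.17, 1.5], 0], [[3.96, 12.17, 1.5], 0]]'

```text
clock: 12.92
eef_pos: [0.5145, 0.0099, 0.1184]
ee_rot: [-180.0, 0.1, 179.9]
force: [0.7, -0.2, -0.3]
gripper_width: 0.701
grasp_force: 65.0
```

Run:
```python
from m import *
s,im,d=snap('wrist')
print(s['eef_pos'],s['ee_rot'],s['gripper_width'])
track('wrist',s,d)
c=cloud('wrist',s,d,np.ones_like(d,bool))
z0=s['eef_pos'][2]
k=c[(np.hypot(c[:,0]-.5135,c[:,1]-.0115)<.05)&(c[:,2]>z0-.01)&(c[:,2]<z0+.035)]
zt=np.percentile(k[:,2],60);print(zt,len(k))
discs('wrist',s,d)
```

```text
[0.5145 0.0099 0.1184] [-179.9683    0.1105  179.9281] 0.7014398969693607
lo 5672 x= 0.4749 + -0.0110*y ymin -0.1699989386634583 zmed 0.050903740193899885
hi 2177 x= 0.5517 + -0.0161*y ymin -0.1699989386634583 zmed 0.050580661957767586
floor 27617 x= 0.5080 + -0.0656*y ymin -0.1699989386634583 zmed 0.0309658273718183
0.1386264112843407 21426
plaque 0.68 [298.  23.] top c [ 0.389  -0.0037] 0.0309 [ 0.3993 -0.0034  0.029 ]
plaque 0.59 [321. 288.] top c [0.5132 0.0102] 0.0314 [0.5094 0.0101 0.1384]
```

>>> arm_command --rows '[[[0, 0, 1.3], 0], [[0, 0, 2.4], 0], [[0, 0, 3.0], 0], [[0, 0, 3.13], 0], [[0, 0, 3.13], 0], [[0, 0, 3.13], 0]]'

```text
clock: 13.78
eef_pos: [0.5141, 0.0107, 0.0399]
ee_rot: [-180.0, 0.1, 180.0]
force: [0.0, 0.3, 2.5]
gripper_width: 0.701
grasp_force: 64.9
```

>>> arm_command --rows '[[[0, 0, 0], 0], [[0, 0, 0], 0], [[0, 0, 0], 0], [[0, 0, -2], 0], [[0, 0, -4], 0], [[0, 0, -5], 0], [[0, 0, -5], 0]]' --hand 0.88

```text
clock: 14.65
eef_pos: [0.5149, 0.0109, 0.1665]
ee_rot: [-179.9, 0.3, -180.0]
force: [-1.0, 0.3, -0.6]
gripper_width: 0.877
grasp_force: 0.0
```

Run:
```python
from m import *
s,im,d=snap('wrist')
print(s['eef_pos'],s['ee_rot'],s['gripper_width'],s['force'])
discs('wrist',s,d)
```

```text
[0.5149 0.0109 0.1665] [-179.9442    0.2867 -179.9787] 0.8767213282312016 [-0.9801  0.2801 -0.6447]
plaque 0.95 [322. 195.] top c [0.5126 0.0108] 0.031 [0.5103 0.0111 0.0599]
plaque 0.73 [300.  26.] top c [ 0.3896 -0.0038] 0.0308 [ 0.3951 -0.0035  0.029 ]
```

>>> arm_command --rows '[[[-2, -2, 0], 0.131], [[-4, -4, 0], 0.131], [[-6.1, -6.2, 0], 0.131], [[-6.1, -6.2, 0], 0.131], [[-6.1, -6.2, 0], 0.131], [[-6.1, -6.2, 0], 0.131], [[-6.1, -6.2, 0], 0.131]]' --hand 0.7

```text
clock: 15.62
eef_pos: [0.665, -0.1426, 0.1638]
ee_rot: [180.0, -0.1, 172.6]
force: [0.7, -0.4, 0.7]
gripper_width: 0.699
grasp_force: 0.0
```

Run:
```python
from m import *
s,im,d=snap('wrist','w5.png')
print(s['eef_pos'],s['ee_rot'])
c=cloud('wrist',s,d,np.ones_like(d,bool)); c=c[(abs(c[:,0]-.68)<.1)&(abs(c[:,1]+.12)<.11)]
h=c[(c[:,2]>.076)&(c[:,2]<.088)]; 
hr=cv2.minAreaRect(h[:,:2].astype(np.float32)); print('htop',hr,np.median(h[:,2]))
k=c[(c[:,2]>.015)&(c[:,2]<.0215)&(np.hypot(c[:,0]-.67,c[:,1]+.114)<.075)]; print('sole',cv2.minAreaRect(k[:,:2].astype(np.float32)),len(k))
for o in cams.outline_of('wrist','rest_mat')[:1]:
    k=cloud('wrist',s,d,o['region']);k=k[k[:,2]<.007];print(o['score'],cv2.minAreaRect(k[:,:2].astype(np.float32)))
spots('wrist',s,['push_block','rest_mat'])
```

```text
[ 0.665  -0.1426  0.1638] [179.969   -0.0829 172.5666]
htop ((0.6682624220848083, -0.14467626810073853), (0.023426109924912453, 0.029047129675745964), 82.10206604003906) 0.08334336171948295
sole ((0.6953672170639038, -0.11841361224651337), (0.12033131718635559, 0.09503387659788132), 81.50568389892578) 6703
0.59 ((0.681239664554596, -0.11952667683362961), (0.17409692704677582, 0.0927758514881134), 86.91120910644531)
push_block 0.76 [353.7 187.2] [ 0.6741 -0.1149]
```

View pics/w5.png

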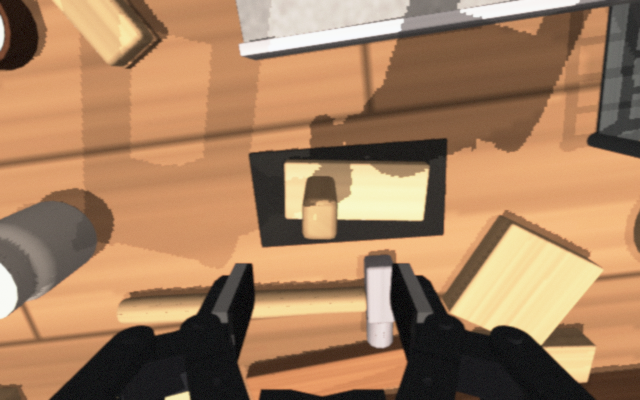

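The picture shows the block's handle at (320,205), clear of the mallet head at (380,290). The mat is centred at about (348,192). Now I'll grasp the handle.

>>> arm_command --rows '[[[-0.11, -0.06, 2.3], 0], [[-0.11, -0.06, 4], 0], [[-0.11, -0.06, 4.6], 0], [[-0.11, -0.06, 4.6], 0], [[-0.11, -0.06, 4.6], 0]]'

```text
clock: 16.45
eef_pos: [0.67, -0.1462, 0.0517]
ee_rot: [-179.9, 0.2, 172.5]
force: [-0.0, 0.4, 0.5]
gripper_width: 0.699
grasp_force: 0.0
```

>>> arm_command --rows '[[[0, 0, 0], 0], [[0, 0, 0], 0], [[0, 0, 0], 0], [[0, 0, 0], 0], [[0, 0, -1.5], 0], [[0, 0, -3.2], 0], [[0, 0, -4.4], 0], [[0, 0, -4.4], 0], [[0, 0, -4.4], 0]]' --hand 0.1

```text
clock: 17.58
eef_pos: [0.6675, -0.1454, 0.1577]
ee_rot: [180.0, -0.1, 172.5]
force: [0.3, -0.4, -1.3]
gripper_width: 0.275
grasp_force: 59.1
```

>>> arm_command --rows '[[[2, -0.1, 0], -0.141], [[4, -0.2, 0], -0.141], [[6.13, -0.34, 0], -0.141], [[6.13, -0.34, 0], -0.141], [[6.13, -0.34, 0], -0.141], [[6.13, -0.34, 1.2], -0.141], [[6.13, -0.34, 2.2], -0.141], [[6.13, -0.34, 2.9], -0.141], [[6.13, -0.34, 3.19], -0.141], [[6.13, -0.34, 3.19], -0.141], [[6.13, -0.34, 3.19], -0.141]]'

```text
clock: 18.95
eef_pos: [0.5162, -0.1344, 0.0799]
ee_rot: [-180.0, 0.1, -179.4]
force: [-0.2, 0.8, -0.6]
gripper_width: 0.268
grasp_force: 59.0
```

Run:
```python
from m import *
s,im,d=snap('wrist','w6.png')
print(s['eef_pos'],s['ee_rot'],s['force'],s['gripper_width'])
```

```text
[ 0.5162 -0.1344  0.0799] [-179.9708    0.0556 -179.4063] [-0.1648  0.7525 -0.5975] 0.26842472701043774
```

View pics/w6.png

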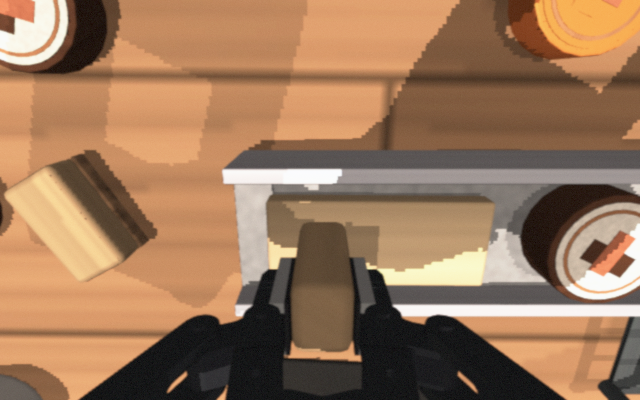

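The block is in the track at (380,240) and the plaque is ahead of it at (600,250). Now I'll push.

>>> arm_command --rows '[[[0, 0.4, 0.06], 0], [[0, 0.9, 0.06], 0], [[0, 1.4, 0.06], 0], [[0, 1.9, 0.06], 0], [[0, 2.4, 0.06], 0], [[0, 2.9, 0.06], 0], [[0, 3.4, 0.06], 0], [[0, 3.9, 0.06], 0], [[0, 4.4, 0.06], 0], [[0, 4.8, 0.06], 0], [[0, 5.2, 0.06], 0], [[0, 5.2, 0.06], 0]]'

```text
clock: 20.5
eef_pos: [0.5139, -0.0034, 0.078]
ee_rot: [180.0, -0.0, -179.4]
force: [1.0, -1.2, -2.3]
gripper_width: 0.269
grasp_force: 59.1
```

>>> arm_command --rows '[[[0, 0.3, 0], 0], [[0, 0.6, 0], 0], [[0, 0.9, 0], 0], [[0, 1.2, 0], 0], [[0, 1.4, 0], 0], [[0, 1.6, 0], 0], [[0, 1.75, 0], 0], [[0, 1.75, 0], 0], [[0, 1.75, 0], 0]]'

```text
clock: 21.62
eef_pos: [0.5138, 0.0391, 0.0782]
ee_rot: [-180.0, 0.0, -179.4]
force: [-0.4, -3.3, -0.5]
gripper_width: 0.273
grasp_force: 59.4
```

```bash
cat >> m.py <<'E'
def mach(p):
    a=np.radians(.63);D=np.array(p)[:2]-[.511,.2365]; return np.round([D@[np.cos(a),np.sin(a)],D@[-np.sin(a),np.cos(a)]],4)
E
python3 - <<'E'
from m import *
s,im,d=snap('side','s1.png',crop=(210,100,370,220),scale=5)
print(s['eef_pos'],s['ee_rot'],s['force'],s['gripper_width'],mach(s['eef_pos']))
for n in ('side','scene'):
    if n=='scene': snap(n)
    for o in cams.outline_of(n,'plaque_1')[:7]:
        print(n,o['score'],np.round(o['centre']),mach(atz(n,s,o['centre'],.055)[0]))
E
```

```text
[0.5138 0.0391 0.0782] [-179.9634    0.02   -179.4184] [-0.4128 -3.2915 -0.5409] 0.2729620814011867 [ 0.0006 -0.1974]
side 0.95 [255. 204.] [-0.1281 -0.2988]
side 0.94 [280. 276.] [-0.1173 -0.5611]
side 0.78 [370. 330.] [ 0.0228 -0.7411]
side 0.77 [334. 294.] [-0.0161 -0.6417]
side 0.53 [281. 155.] [-0.0069 -0.0859]
scene 0.91 [227. 254.] [ 0.0266 -0.6194]
scene 0.85 [198. 285.] [ 0.0674 -0.7237]
scene 0.82 [234. 214.] [-0.0849 -0.5398]
scene 0.79 [315. 170.] [-0.0961 -0.255 ]
scene 0.61 [382. 166.] [ 0.0042 -0.0748]
```

View pics/s1.png

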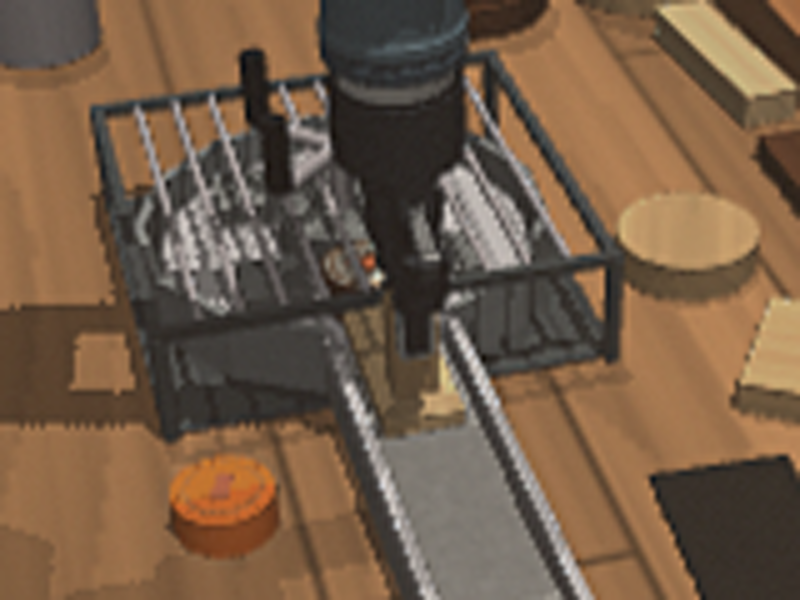

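The plaque's red print shows under the guard at (368,262), close to the hub. I'll push a little more to confirm it's home.

>>> arm_command --rows '[[[0, 0.06, 0], 0], [[0, 0.12, 0], 0], [[0, 0.16, 0], 0], [[0, 0.16, 0], 0]]'

```text
clock: 22.32
eef_pos: [0.5148, 0.0398, 0.0789]
ee_rot: [-179.6, 0.1, -179.3]
force: [-1.0, -18.1, 2.3]
gripper_width: 0.272
grasp_force: 59.9
```

>>> arm_command --rows '[[[0, -0.8, 0], 0], [[0, -1.8, 0], 0], [[0, -2.8, 0], 0], [[0, -3.8, 0], 0], [[0, -4.8, 0], 0], [[0, -5.8, 0], 0], [[0, -6.6, 0], 0], [[0, -7.2, 0], 0], [[0, -7.2, 0.04], 0], [[0, -7.2, 0.04], 0]]'

```text
clock: 23.58
eef_pos: [0.5161, -0.1367, 0.0777]
ee_rot: [-179.9, 0.1, -179.4]
force: [-0.2, -1.6, 2.9]
gripper_width: 0.273
grasp_force: 60.5
```

>>> arm_command --rows '[[[0, 0, 0], 0], [[0, 0, 0], 0], [[0, 0, 0], 0], [[0, 0, -2], 0], [[0, 0, -4], 0], [[0, 0, -6], 0], [[0, 0, -6], 0]]' --hand 0.6

```text
clock: 24.45
eef_pos: [0.5177, -0.1373, 0.2316]
ee_rot: [-179.8, 0.5, -179.4]
force: [-0.3, -0.2, -0.1]
gripper_width: 0.605
grasp_force: 0.0
```

>>> arm_command --rows '[[[1.9, 13.14, 0], -0.785], [[1.9, 13.14, 0], -0.785], [[1.9, 13.14, 0], -0.785], [[1.9, 13.14, 0], -0.785], [[1.9, 13.14, 0], -0.785], [[1.9, 13.14, 0], -0.785], [[1.9, 13.14, 0], -0.785], [[1.9, 13.14, 0], -0.785], [[1.9, 13.14, 0], -0.785]]'

```text
clock: 25.58
eef_pos: [0.4648, 0.1904, 0.2268]
ee_rot: [180.0, -0.0, -134.5]
force: [0.1, 0.7, 0.3]
gripper_width: 0.602
grasp_force: 0.0
```

```bash
cat >> m.py <<'E'
def near(n,s,d,xy):
    c=cloud(n,s,d,np.ones_like(d,bool)); l=[]
    c=c[(np.hypot(c[:,0]-.511,c[:,1]-.2365)<.085)&(c[:,2]>.15)&(c[:,2]<.165)]
    for sx in (-1,1):
        for sy in (-1,1):
            q=np.array([.511+sx*.046,.2365+sy*.046]); k=c[np.hypot(*(c[:,:2]-q).T)<.03]
            if len(k)>50:
                v=k[:,:2].mean(0)-[.511,.2365]; print('handle',k[:,:2].mean(0),len(k),'ang',np.degrees(np.arctan2(v[1],v[0])))
    rel(s,xy)
E
python3 - <<'E'
from m import *
s,im,d=snap('wrist','w7.png')
print(s['eef_pos'],s['ee_rot'],s['force'],s['gripper_width'])
near('wrist',s,d,(.465,.191))
E
```

```text
[0.4648 0.1904 0.2268] [ 179.9926   -0.036  -134.5397] [0.0541 0.6556 0.3076] 0.6017000871331426
handle [0.4644 0.1902] 557 ang -135.1723284612474
handle [0.5573 0.2797] 406 ang 43.01626162483477
to [0.465 0.191] tool shift units [-0.02, 0.01] z 0.22675424789489573
```

View pics/w7.png

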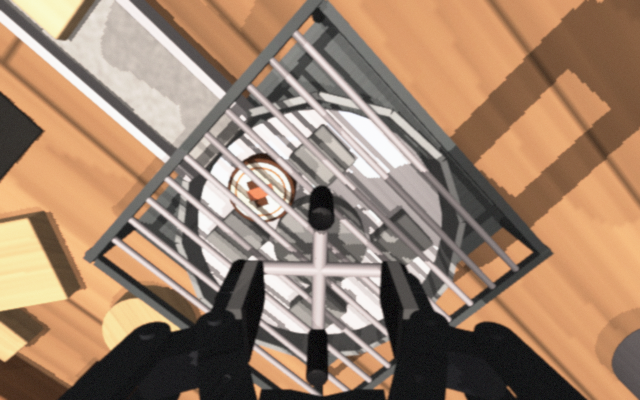

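The plaque sits home in its nest at (260,188), and the near handle is right under the gripper at (320,205). Now I'll turn the table 90° clockwise.

>>> arm_command --rows '[[[0, 0, 2.2], 0], [[0, 0, 4.3], 0], [[0, 0, 4.3], 0], [[0, 0, 4.3], 0]]'

```text
clock: 26.12
eef_pos: [0.4659, 0.1913, 0.1212]
ee_rot: [-179.9, 0.1, -134.5]
force: [1.1, -0.2, 0.2]
gripper_width: 0.601
grasp_force: 0.0
```

>>> arm_command --rows '[[[0, 0, 0], 0], [[0, 0, 0], 0], [[-0.037, 0.44, 0], 0.17], [[-0.149, 0.867, 0], 0.34], [[-0.331, 1.269, 0], 0.51], [[-0.578, 1.635, 0], 0.68], [[-0.884, 1.953, 0], 0.85], [[-1.239, 2.216, 0], 1.02], [[-1.633, 2.414, 0], 1.19], [[-2.056, 2.542, 0], 1.36], [[-2.494, 2.598, 0], 1.53], [[-2.65, 2.6, 0], 1.59]]' --hand 0.24

```text
clock: 27.62
eef_pos: [0.4651, 0.2847, 0.1205]
ee_rot: [179.9, 0.1, 134.3]
force: [0.1, -1.0, 0.7]
gripper_width: 0.239
grasp_force: 0.0
```

>>> arm_command --rows '[[[0, 0, 0], 0], [[0, 0, 0], 0], [[0, 0, 0], 0]]'

```text
clock: 28.0
eef_pos: [0.4645, 0.2844, 0.1198]
ee_rot: [180.0, 0.0, 134.5]
force: [-0.1, 0.4, 0.6]
gripper_width: 0.239
grasp_force: 0.0
```

>>> arm_command --rows '[[[0, 0, 0], 0], [[0, 0, 0], 0], [[0, 0, -3], 0], [[0, 0, -5], 0], [[0, 0, -7], 0], [[0, 0, -7], 0], [[0, 0, -7], 0]]' --hand 0.6

```text
clock: 28.88
eef_pos: [0.4642, 0.2843, 0.294]
ee_rot: [-180.0, -0.0, 134.5]
force: [-0.3, 0.8, -1.0]
gripper_width: 0.598
grasp_force: 0.0
```

Run:
```python
from m import *
s,im,d=snap('wrist')
print(s['eef_pos'],s['ee_rot'],s['force'],s['gripper_width'])
handles('wrist',s,d); near('wrist',s,d,(.465,.2825)); discs('wrist',s,d)
```

```text
[0.4642 0.2843 0.294 ] [-179.9612   -0.0182  134.4652] [-0.2865  0.8254 -0.9805] 0.5984598301270938
handles [[0.4643482267856598, 0.28301939368247986], [0.5559348464012146, 0.1927548050880432], [0.5541653633117676, 0.2852850556373596], [0.46273088455200195, 0.19411130249500275]] axis [0.5093 0.2388] rad [0.0631 0.0655 0.0646 0.0645] joint mod90 0.16782507 zmax 0.1566139014224291 1167
handle [0.4624 0.1933] 151 ang -138.36093090330388
handle [0.4646 0.2827] 350 ang 135.1127853073352
handle [0.5565 0.1921] 261 ang -44.31305571609031
handle [0.5549 0.2853] 214 ang 47.985135015810165
to [0.465  0.2825] tool shift units [-0.07, -0.03] z 0.2939680177920867
plaque 0.87 [ 26. 386.] top c [ 0.3981 -0.2849] 0.0315 [ 0.3903 -0.2719  0.0281]
plaque 0.77 [129. 266.] top c [ 0.3883 -0.0029] 0.0313 [ 0.3876 -0.0007  0.0285]
plaque 0.6 [271. 175.] top c [0.4354 0.2344] 0.0309 [0.435  0.2356 0.0587]
```

>>> arm_command --rows '[[[-14.4, -17.86, 0], -0.794], [[-14.4, -17.86, 0], -0.794], [[-14.4, -17.86, 0], -0.794], [[-14.4, -17.86, 0], -0.794], [[-14.4, -17.86, 1], -0.794], [[-14.4, -17.86, 1], -0.794], [[-14.4, -17.86, 2], -0.794], [[-14.4, -17.86, 3], -0.794], [[-14.4, -17.86, 4], -0.794], [[-14.4, -17.86, 5.2], -0.794], [[-14.4, -17.86, 5.2], -0.794], [[-14.4, -17.86, 5.2], -0.794]]' --hand 0.95

```text
clock: 30.48
eef_pos: [0.3971, -0.2846, 0.1629]
ee_rot: [179.8, -0.2, 179.9]
force: [-0.5, 0.3, -0.6]
gripper_width: 0.955
grasp_force: 0.0
```

Run:
```python
from m import *
s,im,d=snap('wrist','w8.png')
print(s['eef_pos'],s['ee_rot'])
discs('wrist',s,d)
```

```text
[ 0.3971 -0.2846  0.1629] [179.7825  -0.1647 179.8661]
plaque 0.7 [318. 190.] top c [ 0.3983 -0.2861] 0.0309 [ 0.3967 -0.286   0.0289]
plaque 0.67 [630. 174.] top c [ 0.3929 -0.0231] 0.0235 [ 0.393  -0.0314  0.0273]
plaque 0.65 [240. 302.] top c [ 0.5103 -0.3726] 0.0304 [ 0.5108 -0.361   0.0285]
plaque 0.61 [119. 329.] top c [ 0.5411 -0.4835] 0.0243 [ 0.5379 -0.4798  0.028 ]
```

>>> arm_command --rows '[[[-0.05, -0.06, 2.4], 0], [[-0.05, -0.06, 4.5], 0], [[-0.05, -0.06, 6.25], 0], [[-0.05, -0.06, 6.25], 0], [[-0.05, -0.06, 6.25], 0]]'

```text
clock: 31.2
eef_pos: [0.4009, -0.2873, 0.0105]
ee_rot: [-179.9, 0.1, -180.0]
force: [1.2, -0.3, -0.3]
gripper_width: 0.949
grasp_force: 0.0
```

>>> arm_command --rows '[[[0, 0, 0], 0], [[0, 0, 0], 0], [[0, 0, 0], 0], [[0, 0, 0], 0], [[0, 0, -2.2], 0], [[0, 0, -4.4], 0], [[0, 0, -6.25], 0], [[0, 0, -6.25], 0]]' --hand 0.5

```text
clock: 32.2
eef_pos: [0.4014, -0.2891, 0.1701]
ee_rot: [-179.5, 0.4, 180.0]
force: [0.8, -0.4, -1.6]
gripper_width: 0.702
grasp_force: 65.8
```

>>> arm_command --rows '[[[-0.9, 2.3, 0], 0], [[-1.8, 4.6, 0], 0], [[-2.7, 6.9, 0], 0], [[-3.6, 9.2, 0], 0], [[-4.6, 11.88, 1], 0], [[-4.6, 11.88, 1.8], 0], [[-4.6, 11.88, 1.8], 0], [[-4.6, 11.88, 1.8], 0], [[-4.6, 11.88, 1.8], 0]]'

```text
clock: 33.33
eef_pos: [0.515, 0.0089, 0.1207]
ee_rot: [-180.0, 0.1, 179.9]
force: [-0.2, -0.2, -0.2]
gripper_width: 0.7
grasp_force: 65.8
```

Run:
```python
from m import *
s,im,d=snap('wrist')
print(s['eef_pos'],s['ee_rot'],s['gripper_width'])
track('wrist',s,d)
discs('wrist',s,d)
```

```text
[0.515  0.0089 0.1207] [-179.9694    0.1054  179.8555] 0.7002513581484148
lo 5776 x= 0.4751 + -0.0265*y ymin -0.16999576793457105 zmed 0.05089457583441302
hi 2181 x= 0.5534 + 0.0288*y ymin -0.16999576793457105 zmed 0.050619090747740236
floor 13855 x= 0.5054 + 0.0079*y ymin -0.16999576793457105 zmed 0.031049626978693956
plaque 0.92 [321. 280.] top c [0.5131 0.009 ] 0.0313 [0.5093 0.0088 0.1382]
plaque 0.74 [301.  23.] top c [ 0.3902 -0.0032] 0.0304 [ 0.3994 -0.0033  0.029 ]
```

>>> arm_command --rows '[[[0, 0.06, 1.3], 0], [[0, 0.06, 2.4], 0], [[0, 0.06, 3.0], 0], [[0, 0.06, 3.15], 0], [[0, 0.06, 3.15], 0], [[0, 0.06, 3.15], 0]]'

```text
clock: 34.17
eef_pos: [0.5146, 0.0112, 0.0423]
ee_rot: [-180.0, 0.0, 179.9]
force: [-3.7, -0.4, 7.5]
gripper_width: 0.695
grasp_force: 66.6
```

>>> arm_command --rows '[[[0, 0, 0], 0], [[0, 0, 0], 0], [[0, 0, 0], 0], [[0, 0, -2], 0], [[0, 0, -4], 0], [[0, -2, -5], 0], [[0, -3.8, -5], 0], [[0, -5.8, -5], 0], [[0, -5.8, -5], 0], [[0, -5.8, -5], 0]]' --hand 0.88

```text
clock: 35.42
eef_pos: [0.5141, -0.1331, 0.1655]
ee_rot: [179.9, -0.0, 179.9]
force: [0.9, 0.3, -0.3]
gripper_width: 0.876
grasp_force: 0.0
```

```bash
cat >> m.py <<'E'
def hand_tr(n,s,d):
    c=cloud(n,s,d,np.ones_like(d,bool)); c=c[(abs(c[:,0]-.515)<.04)&(abs(c[:,1]+.135)<.06)&(c[:,2]>.104)&(c[:,2]<.118)]
    hr=cv2.minAreaRect(c[:,:2].astype(np.float32)); print('htop',hr,len(c)); rel(s,hr[0])
E
python3 - <<'E'
from m import *
s,im,d=snap('wrist','w9.png')
print(s['eef_pos'],s['ee_rot'],s['gripper_width'],s['force'])
discs('wrist',s,d); hand_tr('wrist',s,d)
E
```

```text
[ 0.5141 -0.1331  0.1655] [179.9487  -0.0398 179.8966] 0.8763461491038578 [ 0.8678  0.2806 -0.2802]
plaque 0.93 [509. 196.] top c [0.5131 0.0105] 0.0314 [0.5108 0.0095 0.06  ]
plaque 0.68 [ 39. 182.] top c [ 0.511  -0.3742] 0.0316 [ 0.5101 -0.3698  0.0286]
plaque 0.68 [495.  25.] top c [ 0.3886 -0.0041] 0.0309 [ 0.3942 -0.0052  0.0292]
htop ((0.5149838924407959, -0.13650496304035187), (0.02871701866388321, 0.023638097569346428), 0.05140877142548561) 1745
to [ 0.515  -0.1365] tool shift units [-0.04, -0.14] z 0.165488847223109
```

View pics/w9.png

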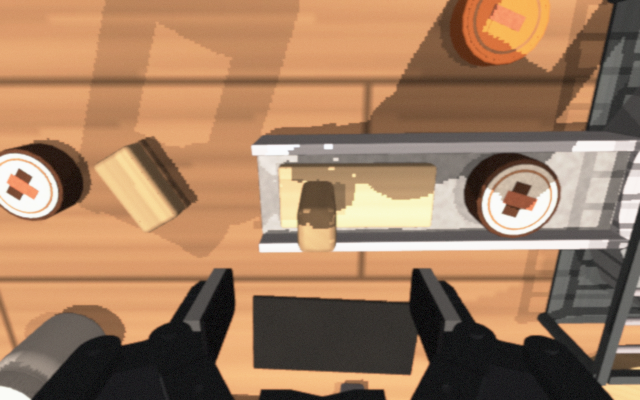

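The plaque is in the track at (515,195) and the block is behind it at (358,195). Now I'll grasp the block and push again.

>>> arm_command --rows '[[[-0.04, -0.14, 1.8], -0.012], [[-0.04, -0.14, 3.2], -0.012], [[-0.04, -0.14, 3.54], -0.012], [[-0.04, -0.14, 3.54], -0.012]]' --hand 0.7

```text
clock: 36.02
eef_pos: [0.5155, -0.1362, 0.0775]
ee_rot: [180.0, -0.0, -179.3]
force: [-0.0, -0.3, -0.1]
gripper_width: 0.696
grasp_force: 0.0
```

>>> arm_command --rows '[[[0, 0, 0], 0], [[0, 0, 0], 0], [[0, 0, 0], 0], [[0, 0, 0], 0], [[0, 0.5, 0], 0], [[0, 1, 0], 0], [[0, 1.6, 0], 0], [[0, 2.2, 0], 0], [[0, 2.8, 0], 0], [[0, 3.4, 0], 0], [[0, 4, 0], 0], [[0, 4.4, 0], 0]]' --hand 0.1

```text
clock: 37.52
eef_pos: [0.5154, -0.0273, 0.0787]
ee_rot: [-179.9, 0.2, -179.3]
force: [0.2, -4.7, 6.3]
gripper_width: 0.271
grasp_force: 59.6
```

>>> arm_command --rows '[[[0, 0.4, 0], 0], [[0, 0.8, 0], 0], [[0, 1.2, 0], 0], [[0, 1.6, 0], 0], [[0, 2, 0], 0], [[0, 2.3, 0], 0], [[0, 2.5, 0], 0], [[0, 2.65, 0], 0], [[0, 2.72, 0], 0], [[0, 2.72, 0], 0]]'

```text
clock: 38.78
eef_pos: [0.5146, 0.0394, 0.0787]
ee_rot: [-179.8, 0.2, -179.3]
force: [-1.7, -8.5, 6.6]
gripper_width: 0.275
grasp_force: 59.7
```

>>> arm_command --rows '[[[0, 0.06, 0], 0], [[0, 0.1, 0], 0], [[0, 0.13, 0], 0], [[0, 0.13, 0], 0]]'

```text
clock: 39.28
eef_pos: [0.5152, 0.0398, 0.0791]
ee_rot: [-179.5, 0.2, -179.3]
force: [-1.0, -19.5, 8.1]
gripper_width: 0.273
grasp_force: 60.1
```

>>> arm_command --rows '[[[0, -0.8, 0], 0], [[0, -1.8, 0], 0], [[0, -2.8, 0], 0], [[0, -3.8, 0], 0], [[0, -4.8, 0], 0], [[0, -5.8, 0], 0], [[0, -6.6, 0], 0], [[0, -7.15, 0], 0], [[0, -7.15, 0], 0], [[0, -7.15, 0], 0]]'

```text
clock: 40.52
eef_pos: [0.5164, -0.135, 0.0787]
ee_rot: [-179.9, 0.2, -179.4]
force: [-0.9, -1.3, 7.7]
gripper_width: 0.271
grasp_force: 60.6
```

>>> arm_command --rows '[[[0, 0, 0], 0], [[0, 0, 0], 0], [[0, 0, 0], 0], [[0, 0, -2], 0], [[0, 0, -4], 0], [[0, 0, -6], 0], [[0, 0, -6], 0]]' --hand 0.6

```text
clock: 41.4
eef_pos: [0.5176, -0.1354, 0.2318]
ee_rot: [-179.8, 0.5, -179.3]
force: [-0.2, 0.5, -0.4]
gripper_width: 0.599
grasp_force: 0.0
```

>>> arm_command --rows '[[[1.9, 13.14, 0], -0.785], [[1.9, 13.14, 0], -0.785], [[1.9, 13.14, 0], -0.785], [[1.9, 13.14, 0], -0.785], [[1.9, 13.14, 0], -0.785], [[1.9, 13.14, 0], -0.785], [[1.9, 13.14, 0], -0.785], [[1.9, 13.14, 0], -0.785], [[1.9, 13.14, 0], -0.785], [[1.9, 13.14, 0], -0.785]]'

```text
clock: 42.65
eef_pos: [0.4645, 0.1926, 0.2272]
ee_rot: [-180.0, -0.0, -134.5]
force: [0.3, -0.1, 0.8]
gripper_width: 0.6
grasp_force: 0.0
```

Run:
```python
from m import *
s,im,d=snap('wrist','w10.png')
print(s['eef_pos'],s['ee_rot'],s['force'],s['gripper_width'])
near('wrist',s,d,(.4644,.1904))
discs('wrist',s,d)
```

```text
[0.4645 0.1926 0.2272] [-179.998    -0.0074 -134.4833] [ 0.2594 -0.0752  0.7538] 0.5998544150228536
handle [0.4657 0.1889] 573 ang -133.5920262032943
handle [0.5558 0.281 ] 405 ang 44.78397767995458
to [0.4644 0.1904] tool shift units [0.06, -0.06] z 0.2272447992938631
plaque 0.77 [373. 188.] top c [0.4361 0.2335] 0.0309 [0.4351 0.232  0.059 ]
plaque 0.64 [258. 186.] top c [0.511  0.1605] 0.0308 [0.5112 0.159  0.0589]
plaque 0.63 [319. 234.] top c [0.5077 0.2328] 0.0677 [0.513  0.2389 0.1043]
```

>>> arm_command --rows '[[[0.07, -0.09, 2.2], 0], [[0.07, -0.09, 4.3], 0], [[0.07, -0.09, 4.3], 0], [[0.07, -0.09, 4.3], 0]]'

```text
clock: 43.25
eef_pos: [0.4658, 0.1908, 0.1215]
ee_rot: [-179.9, 0.1, -134.4]
force: [0.7, 0.3, -0.3]
gripper_width: 0.604
grasp_force: 0.0
```

>>> arm_command --rows '[[[0, 0, 0], 0], [[0, 0, 0], 0], [[-0.037, 0.44, 0], 0.17], [[-0.149, 0.867, 0], 0.34], [[-0.331, 1.269, 0], 0.51], [[-0.578, 1.635, 0], 0.68], [[-0.884, 1.953, 0], 0.85], [[-1.239, 2.216, 0], 1.02], [[-1.633, 2.414, 0], 1.19], [[-2.056, 2.542, 0], 1.36], [[-2.494, 2.598, 0], 1.53], [[-2.65, 2.6, 0], 1.59]]' --hand 0.24

```text
clock: 44.75
eef_pos: [0.4646, 0.2836, 0.1207]
ee_rot: [180.0, 0.0, 134.4]
force: [-0.1, -1.1, 0.8]
gripper_width: 0.238
grasp_force: 0.6
```

>>> arm_command --rows '[[[0, 0, 0], 0], [[0, 0, 0], 0], [[0, 0, 0], 0]]'

```text
clock: 45.12
eef_pos: [0.4644, 0.2835, 0.12]
ee_rot: [180.0, 0.0, 134.6]
force: [-1.0, -1.0, -0.5]
gripper_width: 0.24
grasp_force: 0.0
```

>>> arm_command --rows '[[[0, 0, 0], 0], [[0, 0, 0], 0], [[0, 0, -3], 0], [[0, 0, -5], 0], [[0, 0, -7], 0], [[0, 0, -7], 0], [[0, 0, -7], 0]]' --hand 0.6

```text
clock: 46.0
eef_pos: [0.4641, 0.2834, 0.2942]
ee_rot: [-180.0, -0.0, 134.5]
force: [0.4, 0.1, -0.2]
gripper_width: 0.598
grasp_force: 0.0
```

Run:
```python
from m import *
s,im,d=snap('wrist')
print(s['eef_pos'],s['ee_rot'],s['force'],s['gripper_width'])
near('wrist',s,d,(.511,-.374)); discs('wrist',s,d)
```

```text
[0.4641 0.2834 0.2942] [-179.9638   -0.0186  134.5203] [ 0.4098  0.0667 -0.2286] 0.5983750791870167
handle [0.4627 0.1932] 157 ang -138.11996809212266
handle [0.4647 0.2825] 349 ang 135.16883220311365
handle [0.5566 0.192 ] 259 ang -44.32178282234269
handle [0.555  0.2849] 229 ang 47.7738263774954
to [ 0.511 -0.374] tool shift units [-20.07, -17.1] z 0.2942309300169107
plaque 0.83 [128. 265.] top c [ 0.388  -0.0028] 0.0312 [ 0.3877 -0.0006  0.0285]
plaque 0.58 [275. 172.] top c [0.4354 0.2372] 0.0307 [0.4352 0.2384 0.0588]
```

>>> arm_command --rows '[[[-20.1, -17.1, 0], -0.794], [[-20.1, -17.1, 0], -0.794], [[-20.1, -17.1, 0], -0.794], [[-20.1, -17.1, 0], -0.794], [[-20.1, -17.1, 0], -0.794], [[-20.1, -17.1, 0], -0.794], [[-20.1, -17.1, 0], -0.794], [[-20.1, -17.1, 0], -0.794], [[-20.1, -17.1, 1], -0.794], [[-20.1, -17.1, 2], -0.794], [[-20.1, -17.1, 3.5], -0.794], [[-20.1, -17.1, 5.2], -0.794]]' --hand 0.88

```text
clock: 47.6
eef_pos: [0.5116, -0.3771, 0.165]
ee_rot: [-179.9, 0.0, 179.9]
force: [0.5, 0.1, 0.4]
gripper_width: 0.884
grasp_force: 0.0
```

>>> arm_command --rows '[[[0, 0, 0], 0], [[0, 0, 0], 0]]'

```text
clock: 47.85
eef_pos: [0.5121, -0.3732, 0.1674]
ee_rot: [180.0, -0.0, -180.0]
force: [0.3, -0.3, 1.2]
gripper_width: 0.878
grasp_force: 0.0
```

Run:
```python
from m import *
s,im,d=snap('wrist','w11.png')
print(s['eef_pos'],s['ee_rot'])
discs('wrist',s,d)
c=cloud('wrist',s,d,np.ones_like(d,bool));k=c[(c[:,2]>.025)&(c[:,2]<.036)&(abs(c[:,0]-.52)<.06)&(c[:,1]>-.335)&(c[:,1]<-.23)]
print(cv2.boxPoints(cv2.minAreaRect(k[:,:2].astype(np.float32))))
```

```text
[ 0.5121 -0.3732  0.1674] [ 179.9582   -0.0142 -179.9746]
plaque 0.85 [197. 236.] top c [ 0.5596 -0.4832] 0.0311 [ 0.5573 -0.4825  0.0287]
plaque 0.71 [321. 183.] top c [ 0.5102 -0.3754] 0.0309 [ 0.5085 -0.3751  0.0289]
[[ 0.4755 -0.2847]
 [ 0.4932 -0.3163]
 [ 0.5522 -0.2834]
 [ 0.5345 -0.2517]]
```

View pics/w11.png

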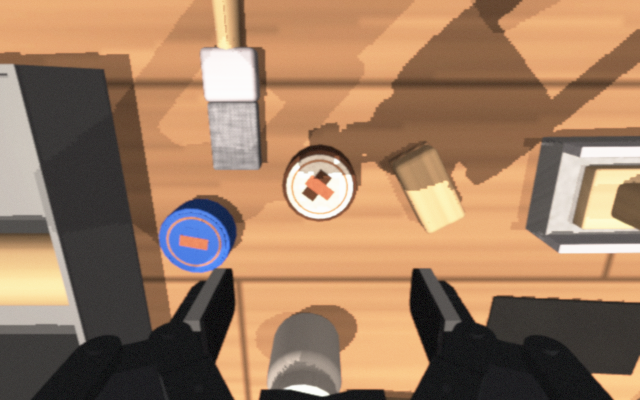

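The plaque is at (320,185), with the sanding block at (430,185) clear of the fingers and the blue look-alike at (197,235). Now I'll grasp it.

>>> arm_command --rows '[[[0.08, -0.09, 2.4], 0], [[0.08, -0.09, 4.5], 0], [[0.08, -0.09, 6.35], 0], [[0.08, -0.09, 6.35], 0], [[0.08, -0.09, 6.35], 0]]'

```text
clock: 48.58
eef_pos: [0.5117, -0.377, 0.0114]
ee_rot: [-179.8, 0.2, -179.9]
force: [0.4, -0.2, 1.4]
gripper_width: 0.88
grasp_force: 0.0
```

>>> arm_command --rows '[[[0, 0, 0], 0], [[0, 0, 0], 0], [[0, 0, 0], 0], [[0, 0, 0], 0], [[0, 0, -2.2], 0], [[0, 0, -4.4], 0], [[0, 0, -6.6], 0], [[0, 0, -6.6], 0]]' --hand 0.5

```text
clock: 49.58
eef_pos: [0.5128, -0.3788, 0.1819]
ee_rot: [-179.4, 0.6, -180.0]
force: [0.4, -0.9, -0.7]
gripper_width: 0.696
grasp_force: 65.0
```

>>> arm_command --rows '[[[0, 2.2, 0], 0], [[0, 4.4, 0], 0], [[0, 6.6, 0], 0], [[-0.1, 8.8, 0], 0], [[-0.12, 11, 0], 0], [[-0.12, 13.2, 0], 0], [[-0.12, 15.46, 1], 0], [[-0.12, 15.46, 2], 0], [[-0.12, 15.46, 2], 0], [[-0.12, 15.46, 2], 0], [[-0.12, 15.46, 2], 0]]'

```text
clock: 50.95
eef_pos: [0.5137, 0.0096, 0.1245]
ee_rot: [-180.0, 0.1, 179.9]
force: [0.2, 0.2, 0.3]
gripper_width: 0.693
grasp_force: 65.0
```

Run:
```python
from m import *
s,im,d=snap('wrist')
print(s['eef_pos'],s['ee_rot'],s['gripper_width'])
track('wrist',s,d)
discs('wrist',s,d)
```

```text
[0.5137 0.0096 0.1245] [-179.9713    0.1298  179.9283] 0.6931683003666764
lo 5593 x= 0.4751 + -0.0269*y ymin -0.1699884398316418 zmed 0.05087652857929739
hi 2050 x= 0.5540 + 0.0343*y ymin -0.1699884398316418 zmed 0.05063087085350641
floor 13297 x= 0.5053 + 0.0078*y ymin -0.1699884398316418 zmed 0.031042481835099972
plaque 0.79 [301.  25.] top c [ 0.3892 -0.0037] 0.0307 [ 0.3983 -0.0034  0.029 ]
plaque 0.71 [324. 280.] top c [0.5122 0.0094] 0.0314 [0.5086 0.0094 0.1409]
```

>>> arm_command --rows '[[[-0.04, 0.06, 1.3], 0], [[-0.04, 0.06, 2.4], 0], [[-0.04, 0.06, 3.1], 0], [[-0.04, 0.06, 3.25], 0], [[-0.04, 0.06, 3.25], 0], [[-0.04, 0.06, 3.25], 0]]'

```text
clock: 51.8
eef_pos: [0.5141, 0.0119, 0.0431]
ee_rot: [180.0, 0.0, 180.0]
force: [-1.6, 1.8, 6.1]
gripper_width: 0.699
grasp_force: 69.8
```

>>> arm_command --rows '[[[0, 0, 0], 0], [[0, 0, 0], 0], [[0, 0, 0], 0], [[0, 0, -2], 0], [[0, 0, -4], 0], [[0, -2, -5], 0], [[0, -3.8, -5], 0], [[-0.08, -5.8, -5], 0], [[-0.08, -5.8, -5], 0], [[-0.08, -5.8, -5], 0]]' --hand 0.88

```text
clock: 53.05
eef_pos: [0.5155, -0.1327, 0.1666]
ee_rot: [179.9, -0.0, 180.0]
force: [-1.0, -0.1, 0.2]
gripper_width: 0.881
grasp_force: 0.0
```

Run:
```python
from m import *
s,im,d=snap('wrist','w12.png')
print(s['eef_pos'],s['ee_rot'],s['gripper_width'],s['force'])
discs('wrist',s,d); hand_tr('wrist',s,d)
```

```text
[ 0.5155 -0.1327  0.1666] [179.9481  -0.0444 179.954 ] 0.880994486670049 [-1.0491 -0.0735  0.2241]
plaque 0.83 [494.  25.] top c [ 0.3889 -0.0042] 0.0312 [ 0.3948 -0.005   0.0293]
plaque 0.73 [513. 191.] top c [0.5127 0.011 ] 0.0313 [0.511  0.0097 0.06  ]
htop ((0.5150411128997803, -0.13496780395507812), (0.028872724622488022, 0.023676790297031403), 0.5398135185241699) 1733
to [ 0.515 -0.135] tool shift units [0.02, -0.09] z 0.1666448893504675
```

>>> arm_command --rows '[[[0.02, -0.09, 1.8], -0.012], [[0.02, -0.09, 3.2], -0.012], [[0.02, -0.09, 3.55], -0.012], [[0.02, -0.09, 3.55], -0.012]]' --hand 0.7

```text
clock: 53.65
eef_pos: [0.5155, -0.1345, 0.0784]
ee_rot: [180.0, -0.0, -179.2]
force: [-0.2, -0.0, 0.8]
gripper_width: 0.7
grasp_force: 0.0
```

>>> arm_command --rows '[[[0, 0, 0], 0], [[0, 0, 0], 0], [[0, 0, 0], 0], [[0, 0, 0], 0], [[0, 0.5, 0], 0], [[0, 1, 0], 0], [[0, 1.6, 0], 0], [[0, 2.2, 0], 0], [[0, 2.8, 0], 0], [[0, 3.4, 0], 0], [[0, 4, 0], 0], [[0, 4.4, 0], 0]]' --hand 0.1

```text
clock: 55.15
eef_pos: [0.5152, -0.0256, 0.0796]
ee_rot: [-179.9, 0.2, -179.3]
force: [-0.7, -4.1, 6.9]
gripper_width: 0.275
grasp_force: 59.6
```

>>> arm_command --rows '[[[0, 0.4, 0], 0], [[0, 0.8, 0], 0], [[0, 1.2, 0], 0], [[0, 1.6, 0], 0], [[0, 2, 0], 0], [[0, 2.3, 0], 0], [[0, 2.5, 0], 0], [[0, 2.62, 0], 0], [[0, 2.7, 0], 0], [[0, 2.7, 0], 0]]'

```text
clock: 56.4
eef_pos: [0.5146, 0.0395, 0.0798]
ee_rot: [-179.7, 0.2, -179.2]
force: [-0.6, -13.4, 8.1]
gripper_width: 0.272
grasp_force: 59.9
```

>>> arm_command --rows '[[[0, -0.8, 0], 0], [[0, -1.8, 0], 0], [[0, -2.8, 0], 0], [[0, -3.8, 0], 0], [[0, -4.8, 0], 0], [[0, -5.8, 0], 0], [[0, -6.6, 0], 0], [[0, -7.1, 0], 0], [[0, -7.1, 0], 0], [[0, -7.1, 0], 0]]'

```text
clock: 57.65
eef_pos: [0.5163, -0.1355, 0.0796]
ee_rot: [-179.9, 0.1, -179.3]
force: [-0.8, -1.0, 6.6]
gripper_width: 0.274
grasp_force: 60.4
```

>>> arm_command --rows '[[[0, 0, -1.6], 0], [[0, 0, -3.2], 0], [[0, 0, -3.2], 0], [[-2, -0.2, -3.2], 0.108], [[-4, -0.4, -3.2], 0.108], [[-6.31, -0.54, -3.2], 0.108], [[-6.31, -0.54, -3.2], 0.108], [[-6.31, -0.54, -3.2], 0.108], [[-6.31, -0.54, -3.2], 0.108]]'

```text
clock: 58.78
eef_pos: [0.6718, -0.1464, 0.1579]
ee_rot: [180.0, -0.1, 174.5]
force: [0.4, -0.0, -1.7]
gripper_width: 0.271
grasp_force: 59.3
```

Run:
```python
from m import *
s,im,d=snap('wrist','w13.png')
print(s['eef_pos'],s['ee_rot'],s['gripper_width'],s['force'],s['grasp_force'])
rel(s,(.674,-.148))
```

```text
[ 0.6718 -0.1464  0.1579] [179.9786  -0.0898 174.5034] 0.2708841502870461 [ 0.3905 -0.0239 -1.6996] 59.25665616989136
to [ 0.674 -0.148] tool shift units [-0.09, -0.06] z 0.15786452235262022
```

View pics/w13.png

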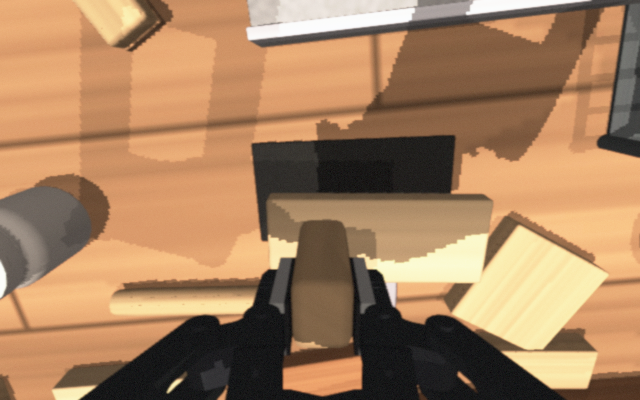

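The block hangs level over the mat at (380,240), so I'll lower and release it.

>>> arm_command --rows '[[[-0.05, -0.06, 1.5], 0], [[-0.05, -0.06, 2.8], 0], [[-0.05, -0.06, 3.8], 0], [[-0.05, -0.06, 4.2], 0], [[-0.05, -0.06, 4.22], 0], [[-0.05, -0.06, 4.22], 0]]'

```text
clock: 59.58
eef_pos: [0.6748, -0.1488, 0.054]
ee_rot: [-180.0, 0.1, 174.5]
force: [0.5, -0.0, -0.9]
gripper_width: 0.271
grasp_force: 59.5
```

>>> arm_command --rows '[[[0, 0, 0], 0], [[0, 0, 0], 0], [[0, 0, 0], 0], [[0, 0, -2], 0], [[0, 0, -4], 0], [[0, 0, -6], 0], [[0, 0, -7], 0], [[0, 0, -7], 0], [[0, 0, -7], 0]]' --hand 0.6

```text
clock: 60.7
eef_pos: [0.6736, -0.1481, 0.2259]
ee_rot: [180.0, -0.1, 174.5]
force: [-0.1, 0.6, 0.3]
gripper_width: 0.603
grasp_force: 0.0
```

Run:
```python
from m import *
s,im,d=snap('wrist')
print(s['eef_pos'],s['ee_rot'],s['gripper_width'],s['force'],s['grasp_force'])
c=cloud('wrist',s,d,np.ones_like(d,bool)); c=c[(abs(c[:,0]-.68)<.1)&(abs(c[:,1]+.12)<.11)]
h=c[(c[:,2]>.074)&(c[:,2]<.09)]; 
print('htop',cv2.minAreaRect(h[:,:2].astype(np.float32)),np.median(h[:,2]))
for q in('rest_mat','push_block'):
  for o in cams.outline_of('wrist',q)[:1]:
    k=cloud('wrist',s,d,o['region']);k=k[k[:,2]<.021];print(q,o['score'],cv2.minAreaRect(k[:,:2].astype(np.float32)))
rel(s,(.4655,.1895))
```

```text
[ 0.6736 -0.1481  0.2259] [179.9599  -0.1413 174.5099] 0.6028409517999068 [-0.1437  0.5919  0.3121] 0.0
htop ((0.6736572980880737, -0.14859822392463684), (0.023501789197325706, 0.02928311564028263), 84.0987319946289) 0.08335789148711126
rest_mat 0.94 ((0.6810980439186096, -0.11961156129837036), (0.17093965411186218, 0.0917820855975151), 86.92857360839844)
push_block 0.67 ((0.6830573081970215, -0.11743523925542831), (0.12341143190860748, 0.06251631677150726), 84.6500015258789)
to [0.4655 0.1895] tool shift units [9.58, 12.65] z 0.22594602218392057
```

>>> arm_command --rows '[[[9.58, 12.65, 0], -0.89], [[9.58, 12.65, 0], -0.89], [[9.58, 12.65, 0], -0.89], [[9.58, 12.65, 0], -0.89], [[9.58, 12.65, 0], -0.89], [[9.58, 12.65, 0], -0.89], [[9.58, 12.65, 0], -0.89], [[9.58, 12.65, 0], -0.89], [[9.58, 12.65, 0], -0.89], [[9.58, 12.65, 0], -0.89]]'

```text
clock: 62.1
eef_pos: [0.4668, 0.1883, 0.2274]
ee_rot: [180.0, -0.0, -134.6]
force: [-0.5, 0.1, -0.2]
gripper_width: 0.599
grasp_force: 0.0
```

Run:
```python
from m import *
s,im,d=snap('wrist')
print(s['eef_pos'],s['ee_rot'])
near('wrist',s,d,(.465,.190)); discs('wrist',s,d)
```

```text
[0.4668 0.1883 0.2274] [ 179.9947   -0.0348 -134.5866]
handle [0.4657 0.1889] 563 ang -133.57010069098317
handle [0.5559 0.2809] 391 ang 44.67913312656838
to [0.465 0.19 ] tool shift units [0.0, 0.1] z 0.22735808553199321
plaque 0.96 [270. 183.] top c [0.511  0.1602] 0.0309 [0.5114 0.1596 0.0589]
plaque 0.95 [381. 188.] top c [0.4361 0.2365] 0.031 [0.4352 0.2348 0.059 ]
plaque 0.6 [367. 294.] top c [0.521  0.3094] 0.0294 [0.5197 0.3039 0.0591]
```

All three plaques are home. Now the last turn.

>>> arm_command --rows '[[[0.02, 0.06, 2.2], 0], [[0.02, 0.06, 4.3], 0], [[0.02, 0.06, 4.3], 0], [[0.02, 0.06, 4.3], 0]]'

```text
clock: 62.7
eef_pos: [0.4662, 0.1899, 0.1218]
ee_rot: [-179.9, 0.1, -134.5]
force: [0.3, 0.3, 0.4]
gripper_width: 0.602
grasp_force: 0.0
```

>>> arm_command --rows '[[[0, 0, 0], 0], [[0, 0, 0], 0], [[-0.037, 0.44, 0], 0.17], [[-0.149, 0.867, 0], 0.34], [[-0.331, 1.269, 0], 0.51], [[-0.578, 1.635, 0], 0.68], [[-0.884, 1.953, 0], 0.85], [[-1.239, 2.216, 0], 1.02], [[-1.633, 2.414, 0], 1.19], [[-2.056, 2.542, 0], 1.36], [[-2.494, 2.598, 0], 1.53], [[-2.65, 2.6, 0], 1.59]]' --hand 0.24

```text
clock: 64.2
eef_pos: [0.465, 0.2828, 0.1211]
ee_rot: [-180.0, 0.0, 134.3]
force: [-1.2, -1.4, 0.5]
gripper_width: 0.238
grasp_force: 0.7
```

>>> arm_command --rows '[[[0, 0, 0], 0], [[0, 0, 0], 0], [[0, 0, 0], 0]]'

```text
clock: 64.58
eef_pos: [0.4648, 0.2828, 0.1204]
ee_rot: [180.0, 0.0, 134.4]
force: [-0.8, 0.2, -0.8]
gripper_width: 0.236
grasp_force: 0.0
```

>>> arm_command --rows '[[[0, 0, 0], 0], [[0, 0, 0], 0], [[0, 0, -3], 0], [[0, 0, -5], 0], [[0, 0, -7], 0], [[0, 0, -8], 0], [[0, 0, -8], 0], [[0, 0, -8], 0]]' --hand 0.6

```text
clock: 65.58
eef_pos: [0.4643, 0.2826, 0.3187]
ee_rot: [-179.9, -0.1, 134.4]
force: [0.0, -0.9, -0.2]
gripper_width: 0.603
grasp_force: 0.0
```

Run:
```python
from m import *
s,im,d=snap('wrist','w14.png')
print(s['eef_pos'],s['ee_rot'],s['force'],s['gripper_width'])
near('wrist',s,d,(.511,.2)); discs('wrist',s,d)
```

```text
[0.4643 0.2826 0.3187] [-179.8826   -0.055   134.4035] [ 0.0073 -0.9076 -0.1569] 0.6027372981162956
handle [0.4655 0.1913] 256 ang -135.2022854422985
handle [0.4646 0.2825] 297 ang 135.2511557241699
handle [0.5566 0.1919] 224 ang -44.36646764960534
handle [0.5557 0.2832] 260 ang 46.25062314714844
to [0.511 0.2  ] tool shift units [-3.67, -0.98] z 0.31874863622837996
plaque 0.97 [366. 168.] top c [0.5113 0.3122] 0.0305 [0.511  0.3134 0.0588]
plaque 0.67 [361. 252.] top c [0.5869 0.237 ] 0.0295 [0.5802 0.2354 0.0587]
plaque 0.65 [141. 255.] top c [ 0.3881 -0.0029] 0.0312 [ 0.3875 -0.0007  0.0286]
plaque 0.63 [283. 165.] top c [0.4355 0.2372] 0.0308 [0.4352 0.2388 0.0588]
```

View pics/w14.png

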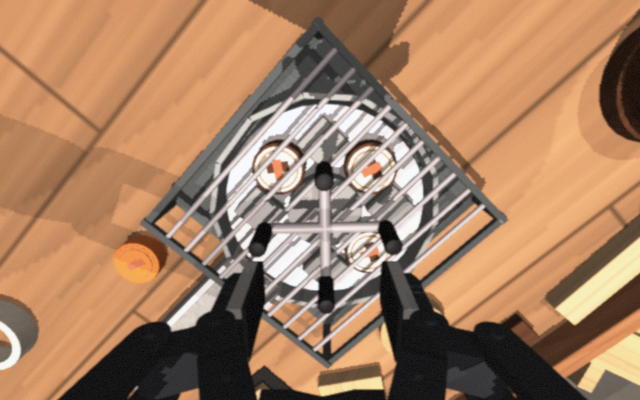

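The three plaques are in nests at (280,165), (370,165) and (367,252). The empty nest faces the track and the arm is clear of everything, so I'm handing the job in.

```bash
python3 -c "
from rig import r
print(r.job_done())"
```

```text
the job is handed in; nothing more can be done
None
```

I loaded all three plaques home on the turntable, clicked an empty nest in facing the track, stood the push block back along its mat and handed the job in at about 66 s; no verdict was returned.

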